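Hold a fuel sample flask down on the touch mixer

ROBOT

A 6-joint arm with a two-finger parallel gripper is mounted at the origin on the work surface. World frame = base frame: x ahead of the robot, y to its left, z up, the work surface at z = 0. Lengths are in m, angles in rad, forces in N, time in s.
With the tool pointing down it reaches from about 0.25 to 0.85 m from the base axis. Payload 12.5 kg.
Tool frame: the origin (TCP) lies at the very end of the fingers, on their centre line; the grasp point (between the pads) lies 19 mm behind it; y points along the fingers, x is the direction in which the jaws open and shut, and the axes are right-handed (so a half turn about y gives the same grasp; the last joint's range is limited). The gripper opens to 93 mm and grips with 3 to 60 N. Pads are 15 mm wide; open, the fingers measure 128 mm over their backs; the gripper's body (75 mm by 188 mm) begins 65 mm behind the grasp point.
Start: joints at [1.245, 0.351, 1.652, -0, 1.139, -0.085], TCP at [0.131, 0.534, 0.219] pointing down, gripper open.
Joint ranges: [-2.75, 2.75], [-0.79, 2.1], [0.01, 2.65], [-1.57, 4.71], [0.07, 3.14], [-2.87, 2.87]. Speed limits (rad/s): [2.22, 2.22, 2.79, 3.14, 3.14, 3.14].

INTERFACE

Orientations are given as a unit quaternion [x, y, z, w].
In Python, from station import monitor, eyes, r gives the robot as it stands.
- The arm moves only by the shell command python3 -m pendant 'ROWS' [OPENING] [FORCE]. ROWS is JSON, a list of rows, each an object with "delta_pos": the shift along the tool's x, y, z in cm, a list of three; "spin": the turn about the tool's y in rad. In form: [{"delta_pos": [dx, dy, dz], "spin": spin}, ...]. A call has 1 to 12 rows; each row is the pose to reach, as a shift and turn from the pose measured when the call began, along the tool's axes at that moment; what a row does not reach only later rows make up. A row lasts 1/8 s, in which the tool goes at most 62.5 mm and 10.7 degrees, less where a joint would pass 70% of its speed; a pose out of reach is approached as far as the arm can. A call with a gripper value outside its range is refused whole. OPENING is the opening, from 0 (shut) to 1 (fully open), set as the call begins (- or left out, the last holds). The fingers move at their own pace and stop on an object; FORCE is the grip in N (left out, the last holds). Time passes only in rows, so rows that repeat a pose let the fingers close. It gives the time, the measured TCP pose, the force and the opening at its end, in the units of the state.
- monitor.sense(): the state, without advancing time (a new reading comes with each control period).
- eyes.capture(name): name is "scene" or "side" or "wrist"; returns (picture, depth): 384x512x3 uint8, blue, green, red; 384x512 float32, m along the optical axis (not along the pixel's ray), 0 where there is no reading.
- eyes.camera_params(name): a dict with "intrinsics" (3x3 intrinsics, pixels), "extrinsics" (4x4, takes a point from camera to world coordinates). Camera axes: x right, y up, looking along -z (the intrinsics and any distortion apply to the point x, -y, -z); pixel columns grow to the right and rows downward; lengths in m; the calibration is good to about 2 mm. A picture is of the moment at which its call begins: read the wrist's pose just before it. camera_params takes no time and is no camera call; for the wrist camera it gives the pose at the moment of the call.
- r.job_done(): hands the job in, once; it reports no verdict.
Trained networks look in the newest picture that a camera, given by its name, has taken for a name from the list of things; names that differ only in an ending like _2 or _b are one class to them, and where a whole thing is asked for, a point or a joint stands for the part that bears it (a point fixed in the world has none). Each returns a list of dicts, best first, with "confidence" (0 to 1); they miss things now and then, are a little off and sometimes report something else, mostly with a low value. They report only what shows in the picture. A call takes as long as a camera call.
- eyes.search_frame(name, camera): "uv" ([column, row] in pixels, amid what is visible of it).
- eyes.pinpoint(name, camera): "uv" ([column, row] in pixels: a listed point, or the origin of a listed thing).
The state is a dict: "time": time; "qpos": joint angles; "joint_velocities": joint speeds; "joint_torque": joint torques, N m; "position": TCP position; "orientation": TCP orientation; "force": force on the tool from outside, world axes, zero at the start; "torque": the same for the moment, N m; "gripper_width": finger opening in m.
Only numpy, scipy, OpenCV 4.12 (cv2) and the standard library are available. Lean on these libraries where they do the work, as an engineer would, in place of code of your own. Each camera call takes 0.05 s, during which the arm holds its last target. There are 200 camera calls.

TASK

Gently take the stoppered amber sample flask by its neck out of its cork ring, carry it upright to the touch mixer and, still holding it, seat its round bottom squarely in the rubber ring cradle. Then press it straight down against the head's spring, most of the way to the stop, so that the mixer would run; grip and press lightly, it is glass, and disturb nothing else on the bench. Finish while holding: the flask is not let go, and the head stays pressed down.

Things in the scene. Friction and masses are not known exactly. Their poses are not given: they have to be found in the camera images.
- sample_flask: Amber glass round flask, black stopper, loose, 0.13 kg. Bulb 66 mm across; neck 22 mm across, free from 66 to 110 mm above the origin; lip 27 mm across to 115 mm; stopper top at 128 mm. Origin: lowest point, on the axis; z up the axis. Starts upright in one of three fixed cork rings (90 mm across, 32 mm high), origin 15.5 mm above the bench; flasks change places. A 20 to 30 N grip is plenty.
- cradle (a point): Centre of the mouth of the mixer's black rubber ring cradle, level with its top rim; goes down with the head; 150 mm above the bench at rest. Ring 74 mm outside diameter, with a 45 degree conical mouth 60 mm wide at the rim. A flask seated upright in it has its origin 16.4 mm below this point.
- mixer_head (a joint): How far the sprung head is pressed straight down, in m: 0 at rest, 0.014 at its hard stop. The spring pushes up with about 4 N at rest (the flask's weight does not move it) and 11 N at the stop. The mixer's switch makes at 0.009; about 0.011 is a good place to hold it. The shaking is not simulated.
- mixer: The touch mixer: white and grey housing 190 x 150 mm on plan, 88 mm high, heavy, fixed. Origin: centre of its underside, on the bench; x runs from its front panel (dial and switch, -x) to its rear. The head's axis stands 20 mm along +x from the origin.
- clear_flask: Bystander: clear flask of the same shape with a blue stopper, in a cork ring; same origin as the amber one.
- green_flask: Bystander: green glass flask of the same shape with a white stopper, in a cork ring; same origin as the amber one.
- measuring_glass: Bystander: slim graduated measuring glass, 179 mm tall, 32 mm at the rim, on a 60 mm blue foot. Origin: centre of its underside.
- injector: Bystander: steel fuel injector lying on the bench, about 175 mm long along its x, 27 mm high. Origin: on the bench under its body.
- wrench: Bystander: 170 mm steel wrench lying flat along its x. Origin: near its middle, on the bench.
- screwdriver: Bystander: 180 mm screwdriver lying along its x. Origin: near its middle, on the bench.
- oil_can: Bystander: red oil can, 60 mm diameter, spout rising 150 mm along its +x. Origin: centre of its underside.

How it is judged:
By the outcome, as a careful person would: the job done as asked, in the order asked, and still so for the second after the job is handed in, while the arm keeps its last pose, push and grip.
It also fails if it takes over 45 s, if anything falls off the work surface, if the arm or the gripper's body presses on something with over 40 N, if the wrist force passes 120 N, or if a joint passes its speed limit or range.

## Working session

There is one attempt and no reset: what is moved stays moved. The work goes in short steps, Python scripts to look and compute and a shell command to move; the robot and the scene stay as the last step left them, time stands still between calls to the robot, and variables do not carry over. Pictures are saved under pics/ and viewed, about 8 in all and at most 12, crops included, and the job is handed in when it is done.

```bash
mkdir -p pics; cat > h.py <<'E'
import numpy as np, cv2
from station import monitor, eyes, r
from scipy.spatial.transform import Rotation as R
def ray(cam,uv):
    p=eyes.camera_params(cam);K=np.array(p["intrinsics"]);T=np.array(p["extrinsics"])
    d=np.linalg.inv(K)@[uv[0],uv[1],1]; d=np.array([d[0],-d[1],-d[2]])
    return T[:3,3],T[:3,:3]@d
def at_z(cam,uv,z):
    o,d=ray(cam,uv);return o+d*(z-o[2])/d[2]
def at_d(cam,uv,dep):
    o,d=ray(cam,uv);return o+d*dep[int(uv[1]),int(uv[0])]
def tri(c1,u1,c2,u2):
    a,b=ray(c1,u1);c,d=ray(c2,u2)
    s=np.linalg.lstsq(np.c_[b,-d],c-a,rcond=None)[0]
    p,q=a+b*s[0],c+d*s[1];return (p+q)/2,np.linalg.norm(p-q)
E
python3 - <<'E'
from h import *
np.set_printoptions(precision=4,suppress=True)
s=monitor.sense();print(s["position"],R.from_quat(s["orientation"]).as_matrix(),s["force"],s["time"])
names=["sample_flask","cradle","mixer","clear_flask","green_flask","measuring_glass","oil_can","injector"]
z={"sample_flask":.0155,"cradle":.15,"clear_flask":.0155,"green_flask":.0155}
ims=[]
for c in ["scene","side"]:
    im,d=eyes.capture(c);ims.append(im)
    for n in names:
        for q in eyes.pinpoint(n,c)[:2]:
            print(c,n,np.array(q["uv"]),round(q["confidence"],2),at_z(c,q["uv"],z.get(n,0)))
    p=eyes.camera_params(c);print(np.array(p["extrinsics"])[:3,3])
    cv2.imwrite(f"pics/{c}0.png",im)
E
```

```text
[0.131  0.5338 0.2181] [[ 0.2385 -0.0004 -0.9711]
 [ 0.9711 -0.0011  0.2385]
 [-0.0012 -1.      0.0001]] [ 0.2632 -1.227  -0.0355] 0.0
scene sample_flask [334.5 284. ] 0.85 [0.587  0.3316 0.0155]
scene cradle [228.8 140.3] 0.82 [ 0.5615 -0.211   0.15  ]
scene mixer [236.4 170.4] 0.8 [ 0.5401 -0.2053  0.    ]
scene mixer [390.2 270.3] 0.19 [0.4178 0.3924 0.    ]
scene clear_flask [330.9 225.5] 0.93 [0.4529 0.1747 0.0155]
scene green_flask [277.7 241. ] 0.72 [0.6215 0.1197 0.0155]
scene measuring_glass [209.9 243.3] 0.6 [ 0.7842 -0.0072  0.    ]
scene oil_can [388.9 269.1] 0.56 [0.4178 0.3873 0.    ]
scene injector [250.8 285.1] 0.71 [0.7721 0.1837 0.    ]
[1.1878 0.7373 1.2117]
side sample_flask [204.3 149. ] 0.87 [0.5914 0.3198 0.0155]
side cradle [271.8 225.1] 0.77 [ 0.5724 -0.2026  0.15  ]
side cradle [260.2 269.3] 0.74 [ 0.4788 -0.3164  0.15  ]
side mixer [261.7 269.9] 0.88 [ 0.5355 -0.2221  0.    ]
side clear_flask [184.4 187. ] 0.7 [0.4593 0.1713 0.0155]
side clear_flask [269.1 156.8] 0.38 [0.775  0.182  0.0155]
side green_flask [240.3 175.6] 0.57 [0.6444 0.14   0.0155]
side measuring_glass [298.2 194. ] 0.84 [ 0.7811 -0.0071  0.    ]
side oil_can [155.5 158.7] 0.95 [0.4259 0.3639 0.    ]
side injector [270.1 159.8] 0.73 [0.7796 0.1821 0.    ]
[ 0.124  -0.9615  1.1371]
```

View pics/scene0.png

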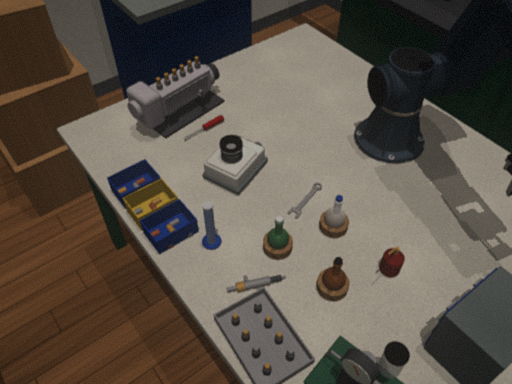

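View pics/side0.png

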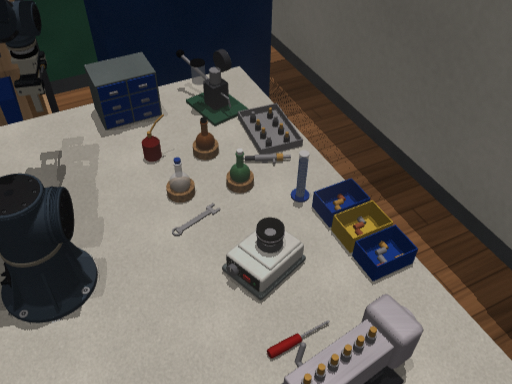

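Both pictures agree with the networks. The amber flask is at scene (335,280) / side (205,145), or about (0.589, 0.326). The mixer's black cradle is at scene (231,142) / side (270,228), or about (0.567, -0.207). I'll move above the flask.

```bash
python3 -m pendant '[{"delta_pos":[-0.5,-1,-3]},{"delta_pos":[-1.5,-2,-8]},{"delta_pos":[-2.5,-2,-13]},{"delta_pos":[-3.4,-2,-18]},{"delta_pos":[-4.3,-2,-23]},{"delta_pos":[-5.3,-2,-28]},{"delta_pos":[-6.2,-2,-33]},{"delta_pos":[-7.2,-2,-38]},{"delta_pos":[-8.1,-2,-43]},{"delta_pos":[-9,-2,-48]},{"delta_pos":[-9.3,-2,-49.4]},{"delta_pos":[-9.3,-2,-49.4]}]' 1 25
cat > look.py <<'E'
from h import *
import sys
np.set_printoptions(precision=4,suppress=True)
tag=sys.argv[1]
s=monitor.sense();print(s["position"],s["force"],s["time"],s["gripper_width"])
M=R.from_quat(s["orientation"]).as_matrix();print(M)
z={"sample_flask":.0155,"cradle":.15}
ps={}
for c in ["wrist","scene","side"]:
    im,d=eyes.capture(c);cv2.imwrite(f"pics/{c}_{tag}.png",im);np.save(f"pics/{c}_{tag}.npy",d)
    for n in sys.argv[2:]:
        for q in eyes.pinpoint(n,c)[:1]:
            ps[c,n]=q["uv"];w=at_z(c,q["uv"],z[n])
            print(c,n,np.array(q["uv"]),round(q["confidence"],2),w,"tool:",M.T@(w-s["position"]))
for n in sys.argv[2:]:
    for a,b in [("scene","side"),("wrist","side"),("wrist","scene")]:
        if (a,n) in ps and (b,n) in ps: print(n,a,b,*tri(a,ps[a,n],b,ps[b,n]))
E
python3 look.py 1 sample_flask
```

```text
[0.1311 0.5341 0.2186] [-0.0474  0.5732 -0.4472] 0.9 0.0929038401703121
[[ 0.2385 -0.     -0.9711]
 [ 0.9711 -0.      0.2385]
 [-0.     -1.      0.    ]]
scene sample_flask [330.4 282.9] 0.56 [0.5938 0.322  0.0155] tool: [-0.0956  0.2031 -0.4999]
side sample_flask [153.7 156.3] 0.65 [0.4204 0.3606 0.0155] tool: [-0.0995  0.2031 -0.3223]
sample_flask scene side [ 0.4944  0.3378 -0.0183] 0.16563115838967737schema error: expected keys delta_pos, spin
```

```bash
python3 -m pendant '[{"delta_pos":[-0.5,-1,-3],"spin":0},{"delta_pos":[-1.5,-2,-8],"spin":0},{"delta_pos":[-2.5,-2,-13],"spin":0},{"delta_pos":[-3.4,-2,-18],"spin":0},{"delta_pos":[-4.3,-2,-23],"spin":0},{"delta_pos":[-5.3,-2,-28],"spin":0},{"delta_pos":[-6.2,-2,-33],"spin":0},{"delta_pos":[-7.2,-2,-38],"spin":0},{"delta_pos":[-8.1,-2,-43],"spin":0},{"delta_pos":[-9,-2,-48],"spin":0},{"delta_pos":[-9.3,-2,-49.4],"spin":0},{"delta_pos":[-9.3,-2,-49.4],"spin":0}]' 1 25
python3 look.py 2 sample_flask
```

```text
time: 2.7
position: [0.5887, 0.3258, 0.2382]
orientation: [-0.557, -0.436, 0.436, 0.557]
force: [-0.2, 0.7, 0.8]
gripper_width: 0.0931
[0.5887 0.3258 0.2382] [-0.1767  0.6792  0.7718] 2.7 0.09305027704542579
[[ 0.2394 -0.0007 -0.9709]
 [ 0.9709 -0.0001  0.2394]
 [-0.0003 -1.      0.0006]]
wrist sample_flask [252.  171.2] 0.97 [0.5975 0.3273 0.0155] tool: [ 0.0036  0.2227 -0.0084]
scene sample_flask [333.2 281.8] 0.58 [0.585  0.3242 0.0155] tool: [-0.0023  0.2227  0.003 ]
sample_flask wrist scene [0.5941 0.3291 0.0327] 0.0023053028787926593
```

View pics/wrist_2.png

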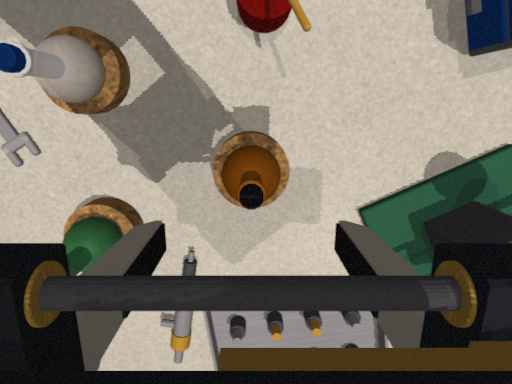

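The wrist picture shows the amber flask alone between the fingers. The black stopper is at (251,196) and the cork ring centre at about (250,170). I'll cross-check using the stopper at its known height.

```bash
python3 - <<'E'
from h import *
np.set_printoptions(precision=4,suppress=True)
s=monitor.sense();M=R.from_quat(s["orientation"]).as_matrix()
im=cv2.imread("pics/wrist_2.png");d=np.load("pics/wrist_2.npy")
m=(im[180:215,235:268].max(2)<35).astype(np.uint8)
n,l,st,ce=cv2.connectedComponentsWithStats(m);i=1+st[1:,4].argmax()
uv=ce[i]+[235,180];print(uv,st[i])
w=at_z("wrist",uv,.1435);print("stopper top at z",w,M.T@(w-s["position"]),"depth pt",at_d("wrist",uv,d))
# ring rim points via depth: height 25..40mm
ii=np.array([(u,v) for v in range(125,222) for u in range(205,297)])
P=np.array([at_d("wrist",q,d) for q in ii[::3]])
k=(P[:,2]>.026)&(P[:,2]<.036);c=cv2.minEnclosingCircle(P[k][:,:2].astype(np.float32));print("ring",k.sum(),c)
q=(P[:,2]>.12);print("top",q.sum(),P[q].mean(0) if q.any() else 0)
E
```

```text
[250.9241 195.779 ] [  5   4  23  24 448]
stopper top at z [0.5924 0.3268 0.1435] [ 0.0011  0.0954 -0.0044] depth pt [0.5922 0.3268 0.1443]
ring 581 ((0.5946418046951294, 0.3259461224079132), 0.04504716768860817)
top 249 [0.5889 0.3273 0.1502]
```

Everything agrees: the axis is at about (0.593, 0.3265). I'll correct by x +0.1, z -0.45 cm, go down 15.2 cm, then close.

```bash
python3 -m pendant '[{"delta_pos":[0.1,1,-0.45],"spin":0},{"delta_pos":[0.1,3,-0.45],"spin":0},{"delta_pos":[0.1,6,-0.45],"spin":0},{"delta_pos":[0.1,9,-0.45],"spin":0},{"delta_pos":[0.1,11.5,-0.45],"spin":0},{"delta_pos":[0.1,13.5,-0.45],"spin":0},{"delta_pos":[0.1,14.7,-0.45],"spin":0},{"delta_pos":[0.1,15.2,-0.45],"spin":0},{"delta_pos":[0.1,15.2,-0.45],"spin":0}]' 1 25
python3 -c "
from h import *
im,d=eyes.capture('wrist');cv2.imwrite('pics/w3.png',im)"
```

```text
time: 4.12
position: [0.5927, 0.3268, 0.0873]
orientation: [0.556, 0.437, -0.436, -0.556]
force: [0.7, 0.3, 0.5]
gripper_width: 0.0933
```

View pics/w3.png

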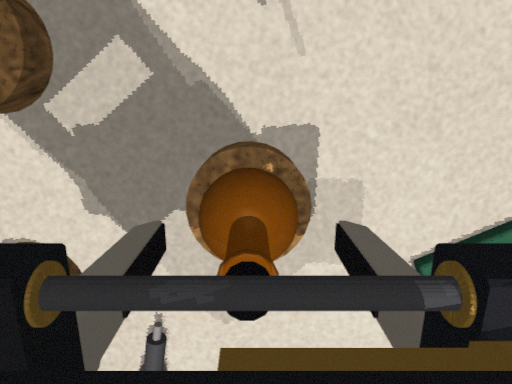

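The neck (at about column 249) is centred between the fingers. Closing at 22 N.

```bash
python3 -m pendant '[{"delta_pos":[0,0,0],"spin":0},{"delta_pos":[0,0,0],"spin":0},{"delta_pos":[0,0,0],"spin":0},{"delta_pos":[0,0,0],"spin":0},{"delta_pos":[0,0,0],"spin":0},{"delta_pos":[0,0,0],"spin":0},{"delta_pos":[0,0,0],"spin":0},{"delta_pos":[0,0,0],"spin":0}]' 0 22
```

```text
time: 5.18
position: [0.5929, 0.3268, 0.0876]
orientation: [0.556, 0.437, -0.436, -0.556]
force: [-0.1, -0.3, 0.9]
gripper_width: 0.0257
```

```bash
python3 -m pendant '[{"delta_pos":[0,0,0],"spin":0},{"delta_pos":[0,0,0],"spin":0},{"delta_pos":[0,0,0],"spin":0}]' 0 22; python3 -c "
from h import *
im,d=eyes.capture('wrist');cv2.imwrite('pics/w4.png',im)"
```

```text
time: 5.55
position: [0.5929, 0.3268, 0.0876]
orientation: [0.556, 0.437, -0.436, -0.556]
force: [-0.5, 0.1, -0.2]
gripper_width: 0.0258
```

View pics/w4.png

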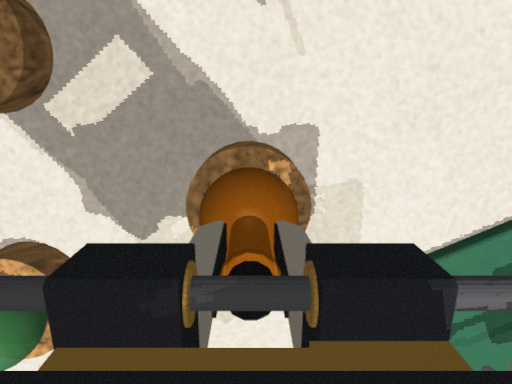

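The opening stalled at 25.8 mm, but the neck is 22 mm wide, so the pads' upper ends are probably on the 27 mm lip. I'll open, go 5 mm lower (still above the bulb) and close again.

```bash
python3 -m pendant '[{"delta_pos":[0,0,0],"spin":0},{"delta_pos":[0,0,0],"spin":0},{"delta_pos":[0,0,0],"spin":0},{"delta_pos":[0,0.25,0],"spin":0},{"delta_pos":[0,0.5,0],"spin":0},{"delta_pos":[0,0.5,0],"spin":0}]' 0.5 22; python3 -m pendant '[{"delta_pos":[0,0,0],"spin":0},{"delta_pos":[0,0,0],"spin":0},{"delta_pos":[0,0,0],"spin":0},{"delta_pos":[0,0,0],"spin":0},{"delta_pos":[0,0,0],"spin":0},{"delta_pos":[0,0,0],"spin":0},{"delta_pos":[0,0,0],"spin":0}]' 0 22
```

```text
time: 6.35
position: [0.5927, 0.3267, 0.0822]
orientation: [0.556, 0.437, -0.436, -0.556]
force: [-0.6, 0.6, 0.8]
gripper_width: 0.0465
time: 7.22
position: [0.5928, 0.3267, 0.0823]
orientation: [0.556, 0.437, -0.436, -0.556]
force: [-0.0, 0.4, 0.4]
gripper_width: 0.0255
```

Nearly the same reading (25.5 mm), so this looks like the gripper's own offset, not the lip. I'll lift gently and check that it holds.

```bash
python3 -m pendant '[{"delta_pos":[0,-0.3,0],"spin":0},{"delta_pos":[0,-1,0],"spin":0},{"delta_pos":[0,-2,0],"spin":0},{"delta_pos":[0,-3,0],"spin":0},{"delta_pos":[0,-4,0],"spin":0},{"delta_pos":[0,-4,0],"spin":0}]' 0 22
python3 - <<'E'
from h import *
a=[]
for c in ['wrist','side','scene']:
    im,d=eyes.capture(c)
    for n in ["sample_flask"]: print(c,eyes.pinpoint(n,c)[:2])
    a.append(im if c=='wrist' else cv2.resize(im[90:218,140:311] if c=='side' else im[210:338,250:421],(512,384)))
cv2.imwrite('pics/l.png',cv2.resize(np.hstack(a[:2]),(800,300)))
E
```

```text
time: 7.98
position: [0.5932, 0.3269, 0.1235]
orientation: [0.556, 0.438, -0.436, -0.556]
force: [-0.0, 0.9, -1.9]
gripper_width: 0.0254
wrist [{'uv': [247.5, 205.1], 'confidence': 0.63}]
side [{'uv': [202.0, 138.2], 'confidence': 0.79}]
scene [{'uv': [333.9, 280.3], 'confidence': 0.83}, {'uv': [230.6, 142.9], 'confidence': 0.54}]
```

View pics/l.png

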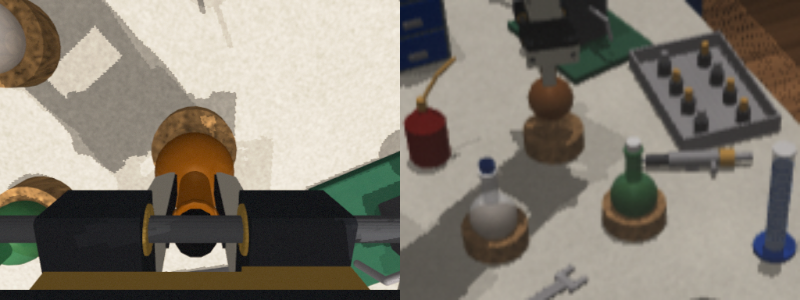

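The flask hangs upright, clear of its ring (side view, bulb at (550,100) above the ring at (553,137)); the neighbours are undisturbed. I'll raise it and carry it to about 6 cm short of the cradle for a look.

```bash
python3 -m pendant '[{"delta_pos":[0,-2,0],"spin":0},{"delta_pos":[0,-5,0],"spin":0},{"delta_pos":[0,-8.5,0],"spin":0},{"delta_pos":[0,-12,0],"spin":0},{"delta_pos":[-0.5,-15,0],"spin":0},{"delta_pos":[-2,-17,-0.4],"spin":0},{"delta_pos":[-4,-17.5,-0.8],"spin":0},{"delta_pos":[-7,-17.5,-1.4],"spin":0},{"delta_pos":[-10.5,-17.5,-2.1],"spin":0},{"delta_pos":[-14,-17.5,-2.8],"spin":0},{"delta_pos":[-18,-17.5,-3.6],"spin":0},{"delta_pos":[-22,-17.5,-4.4],"spin":0}]' 0 22
python3 -m pendant '[{"delta_pos":[-4,0,-0.9],"spin":0},{"delta_pos":[-8,0,-1.8],"spin":0},{"delta_pos":[-12,0,-2.7],"spin":0},{"delta_pos":[-16,0,-3.6],"spin":0},{"delta_pos":[-20,0,-4.5],"spin":0},{"delta_pos":[-22.5,0,-5.2],"spin":0},{"delta_pos":[-24,0,-5.8],"spin":0},{"delta_pos":[-24.5,0,-5.9],"spin":0},{"delta_pos":[-24.5,0,-5.9],"spin":0},{"delta_pos":[-24.5,0,-5.9],"spin":0}]' 0 22
python3 look.py 5 cradle sample_flask
```

```text
time: 9.78
position: [0.5822, 0.1, 0.2959]
orientation: [-0.556, -0.436, 0.437, 0.557]
force: [0.3, -0.1, -1.0]
gripper_width: 0.0256
time: 11.02
position: [0.5812, -0.1513, 0.296]
orientation: [-0.556, -0.436, 0.437, 0.556]
force: [0.1, 0.7, -1.5]
gripper_width: 0.0258
[ 0.5812 -0.1513  0.296 ] [ 0.0596  0.6869 -1.481 ] 11.025 0.025796701980677475
[[ 0.2371 -0.0017 -0.9715]
 [ 0.9715 -0.0002  0.2371]
 [-0.0006 -1.      0.0016]]
wrist cradle [194.1 177.5] 0.87 [ 0.5682 -0.2043  0.15  ] tool: [-0.0546  0.146  -0.0002]
wrist sample_flask [249.3 206.4] 0.87 [ 0.6515 -0.1692  0.0155] tool: [-0.0006  0.2804 -0.073 ]
scene cradle [232.4 143.4] 0.9 [ 0.5607 -0.1923  0.15  ] tool: [-0.0446  0.1461  0.01  ]
scene sample_flask [235.  135.2] 0.81 [ 0.4483 -0.3395  0.0155] tool: [-0.2142  0.2808  0.084 ]
side cradle [269.  228.5] 0.86 [ 0.5602 -0.2098  0.15  ] tool: [-0.0617  0.1461  0.0063]
side sample_flask [266.5 186.8] 0.96 [0.697  0.0542 0.0155] tool: [ 0.2272  0.2803 -0.0643]
cradle scene side [ 0.5599 -0.2013  0.1422] 0.008940649041926409
cradle wrist side [ 0.5661 -0.2053  0.1438] 0.006174641682688868
cradle wrist scene [ 0.5635 -0.1995  0.1494] 0.013889938460090468
sample_flask scene side [ 0.5844 -0.1432  0.2342] 0.002158392359323953
sample_flask wrist side [ 0.5808 -0.1521  0.2433] 0.0003576708771512152
sample_flask wrist scene [ 0.5825 -0.1504  0.2296] 0.007596957657199118
```

View pics/wrist_5.png

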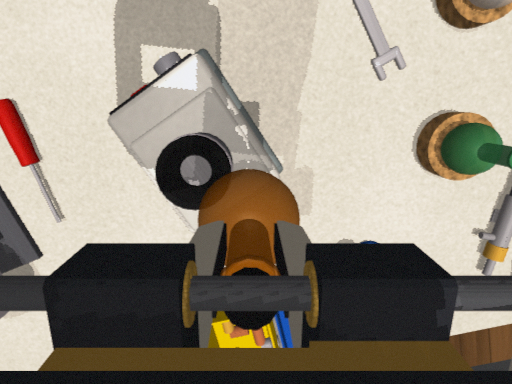

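The wrist picture shows the black ring cradle fully visible apart from a small overlap, centred at about (194,171). The flask is held to its right. I'll fit the ring using depth.

```bash
cat > ring.py <<'E'
from h import *
import sys
from scipy.optimize import least_squares
np.set_printoptions(precision=4,suppress=True)
s=monitor.sense();M=R.from_quat(s["orientation"]).as_matrix()
im=cv2.imread("pics/wrist_5.png");d=np.load("pics/wrist_5.npy")
ii=np.array([(u,v) for v in range(115,225) for u in range(140,250)])
P=np.array([at_d("wrist",q,d) for q in ii]);g=im[ii[:,1],ii[:,0]].max(1)
k=(abs(P[:,2]-.15)<.006)&(g<60)&(d[ii[:,1],ii[:,0]]>0);Q=P[k];print(k.sum(),np.median(Q[:,2]),np.percentile(Q[:,2],95),Q.min(0),Q.max(0))
H=cv2.convexHull(Q[:,:2].astype(np.float32))[:,0]
f=least_squares(lambda p:np.hypot(*(H-p[:2]).T)-p[2],[.567,-.205,.037],loss="soft_l1",f_scale=.001);print(f.x)
f2=least_squares(lambda p:np.hypot(*(H-p).T)-.037,[.567,-.205],loss="soft_l1",f_scale=.001);print(f2.x)
# image ellipse: dark ring's outer edge through z=.15
m=np.zeros(im.shape[:2],np.uint8);m[ii[k,1],ii[k,0]]=255;cv2.imwrite("pics/m.png",m)
for x in(f.x,f2.x):
    w=np.array([x[0],x[1],.15]);print("tool",M.T@(w-s["position"]))
E
python3 ring.py
```

```text
Traceback (most recent call last):
  File "ring.py", line 8, in <module>
    P=np.array([at_d("wrist",q,d) for q in ii]);g=im[ii[:,1],ii[:,0]].max(1)
                ~~~~^^^^^^^^^^^^^
  File "h.py", line 11, in at_d
    o,d=ray(cam,uv);return o+d*dep[int(uv[1]),int(uv[0])]
        ~~~^^^^^^^^
  File "h.py", line 5, in ray
    p=eyes.camera_params(cam);K=np.array(p["intrinsics"]);T=np.array(p["extrinsics"])
ValueError: time passes only in moves, steps and waits
```

```bash
sed -i 's/^from station.*/&\nfrom functools import lru_cache\n@lru_cache\ndef cp(c): return eyes.camera_params(c)/; s/p=eyes.camera_params(cam)/p=cp(cam)/' h.py; python3 ring.py
```

```text
1961 0.1491669442279107 0.15076082114560718 [ 0.5276 -0.2416  0.144 ] [ 0.5993 -0.169   0.1525]
[ 0.5638 -0.2052  0.0361]
[ 0.5645 -0.2049]
tool [-0.0558  0.146   0.0039]
tool [-0.0553  0.146   0.0034]
```

```bash
cat >> ring.py <<'E'
ii=np.array([(u,v) for v in range(172,220) for u in range(200,300)])
P=np.array([at_d("wrist",q,d) for q in ii]);b=im[ii[:,1],ii[:,0]].astype(int)
k=(P[:,2]>.24)&(b[:,2]>b[:,0]+25);S=P[k]
g=least_squares(lambda p:np.linalg.norm(S-p,axis=1)-.033,[.581,-.151,.262],loss="soft_l1",f_scale=.0007).x
print("bulb",k.sum(),g,"bulb-TCP",M.T@(g-s["position"]))
for x in(f.x,f2.x): print("cradle-bulb tool",M.T@(np.array([x[0],x[1],.15])-g))
ii=np.array([(u,v) for v in range(235,325) for u in range(215,290)])
P=np.array([at_d("wrist",q,d) for q in ii]);b=im[ii[:,1],ii[:,0]].max(1)
k=(abs(P[:,2]-.357)<.012)&(b<45);print("stopper",k.sum(),np.median(P[k],0),P[k].min(0),P[k].max(0))
E
python3 ring.py
```

```text
1961 0.1491669442279107 0.15076082114560718 [ 0.5276 -0.2416  0.144 ] [ 0.5993 -0.169   0.1525]
[ 0.5638 -0.2052  0.0361]
[ 0.5645 -0.2049]
tool [-0.0558  0.146   0.0039]
tool [-0.0553  0.146   0.0034]
bulb 3967 [ 0.5838 -0.1536  0.2622] bulb-TCP [-0.001   0.0338 -0.003 ]
cradle-bulb tool [-0.0548  0.1122  0.0069]
cradle-bulb tool [-0.0543  0.1122  0.0064]
stopper 914 [ 0.5863 -0.1518  0.3568] [ 0.5699 -0.1664  0.345 ] [ 0.5923 -0.1361  0.3588]
```

The flask bulb sits 3 mm off the TCP in tool z. The relative move from bulb to cradle is x -5.45, z +0.6 cm. I'll move over it, then down to about 1.5 cm above the seat.

```bash
python3 -m pendant '[{"delta_pos":[-1.5,0,0.2],"spin":0},{"delta_pos":[-3.5,0,0.4],"spin":0},{"delta_pos":[-5,0,0.6],"spin":0},{"delta_pos":[-5.45,0,0.6],"spin":0},{"delta_pos":[-5.45,1,0.6],"spin":0},{"delta_pos":[-5.45,3,0.6],"spin":0},{"delta_pos":[-5.45,5,0.6],"spin":0},{"delta_pos":[-5.45,6.8,0.6],"spin":0},{"delta_pos":[-5.45,7.8,0.6],"spin":0},{"delta_pos":[-5.45,8.1,0.6],"spin":0},{"delta_pos":[-5.45,8.1,0.6],"spin":0}]' 0 22
python3 - <<'E'
from h import *
a=[]
for c in ['wrist','side','scene']:
    im,d=eyes.capture(c);np.save(f"pics/{c}_6.npy",d);cv2.imwrite(f"pics/{c}_6.png",im)
    a.append(im[80:272,120:376] if c=='wrist' else im[180:276,206:334] if c=='side' else im[90:186,166:294])
cv2.imwrite('pics/j.png',np.hstack([cv2.resize(x,(400,300),interpolation=cv2.INTER_CUBIC) for x in a[1:]]))
E
```

```text
time: 12.85
position: [0.5625, -0.2035, 0.2154]
orientation: [-0.556, -0.436, 0.437, 0.556]
force: [0.5, 0.6, -0.9]
gripper_width: 0.0259
```

View pics/j.png

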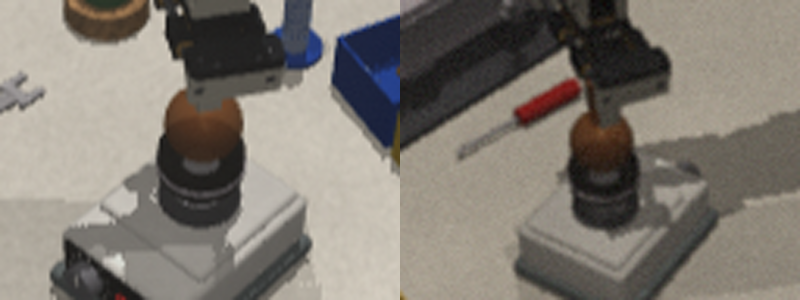

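View pics/wrist_6.png

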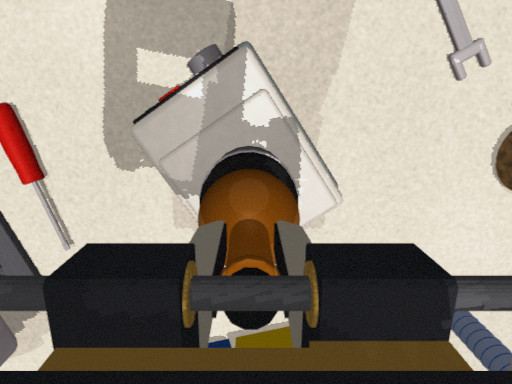

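The bulb is over the ring in all three views: side has bulb column 203 and ring column 201, and the wrist view is laterally centred at 249. One numeric check of the relative offset before lowering.

```bash
python3 - <<'E'
from h import *
from scipy.optimize import least_squares
np.set_printoptions(precision=4,suppress=True)
s=monitor.sense();M=R.from_quat(s["orientation"]).as_matrix()
im=cv2.imread("pics/wrist_6.png");d=np.load("pics/wrist_6.npy")
ii=np.array([(u,v) for v in range(130,240) for u in range(185,315)])
P=np.array([at_d("wrist",q,d) for q in ii]);b=im[ii[:,1],ii[:,0]].astype(int)
am=(b[:,2]>b[:,0]+25)&(P[:,2]>.16)&(ii[:,1]<220);S=P[am]
g=least_squares(lambda p:np.linalg.norm(S-p,axis=1)-.033,[.5645,-.204,.181],loss="soft_l1",f_scale=.0007).x
k=(b.max(1)<75)&(abs(P[:,2]-.15)<.005);Q=P[k]
H=cv2.convexHull(Q[:,:2].astype(np.float32))[:,0]
t=M.T[:, :];L=(Q-g)@M
# outer arc: far side (from camera) extremes by angle about bulb
ang=np.arctan2(L[:,2],L[:,0]);rr=np.hypot(L[:,0],L[:,2])
E=[]
for a in np.arange(-3.14,3.14,.12):
    m=(ang>=a)&(ang<a+.12)
    if m.sum()>3:
        j=np.where(m)[0][rr[m].argmax()];E.append(L[j][[0,2]])
E=np.array(E)
f=least_squares(lambda p:np.hypot(*(E-p).T)-.037,[0,0],loss="soft_l1",f_scale=.001).x
print("bulb",am.sum(),g,"n",k.sum(),len(E),"median z",np.median(Q[:,2]))
print("ring centre - bulb axis, tool x,z:",f, "edge res",np.hypot(*(E-f).T)-.037)
E
```

```text
bulb 4055 [ 0.5651 -0.2053  0.1818] n 1390 26 median z 0.14998843882552945
ring centre - bulb axis, tool x,z: [-0.      0.0005] edge res [-0.0005 -0.0003 -0.0006 -0.0003 -0.0003 -0.0004 -0.     -0.0002  0.0002
 -0.     -0.      0.0003  0.0001  0.0003  0.      0.0003  0.0002  0.0002
  0.0003 -0.     -0.0001 -0.0004 -0.0004 -0.0003 -0.0009 -0.001 ]
```

Centred to 0.5 mm. I'll lower it gently to the seat, about 15 mm.

```bash
python3 -m pendant '[{"delta_pos":[0,0.4,0.05],"spin":0},{"delta_pos":[0,0.8,0.05],"spin":0},{"delta_pos":[0,1.1,0.05],"spin":0},{"delta_pos":[0,1.3,0.05],"spin":0},{"delta_pos":[0,1.4,0.05],"spin":0},{"delta_pos":[0,1.5,0.05],"spin":0},{"delta_pos":[0,1.6,0.05],"spin":0},{"delta_pos":[0,1.6,0.05],"spin":0}]' 0 22
```

```text
time: 14.0
position: [0.5622, -0.2036, 0.2001]
orientation: [0.557, 0.436, -0.437, -0.556]
force: [-0.9, -0.3, 3.3]
gripper_width: 0.0259
```

Seated: the force rose by about 4.6 N at the predicted height. Now I'll press 11 mm slowly with the grip at 28 N.

```bash
python3 -m pendant '[{"delta_pos":[0,0,0],"spin":0},{"delta_pos":[0,0.15,0],"spin":0},{"delta_pos":[0,0.3,0],"spin":0},{"delta_pos":[0,0.45,0],"spin":0},{"delta_pos":[0,0.6,0],"spin":0},{"delta_pos":[0,0.75,0],"spin":0},{"delta_pos":[0,0.9,0],"spin":0},{"delta_pos":[0,1.0,0],"spin":0},{"delta_pos":[0,1.1,0],"spin":0},{"delta_pos":[0,1.1,0],"spin":0},{"delta_pos":[0,1.1,0],"spin":0}]' 0 28
cat > chk.py <<'E'
from h import *
from scipy.optimize import least_squares
np.set_printoptions(precision=4,suppress=True)
F=[]
s=monitor.sense();M=R.from_quat(s["orientation"]).as_matrix()
im,d=eyes.capture("wrist");cv2.imwrite("pics/wrist_7.png",im)
for _ in range(5): F.append(monitor.sense()["force"]);a=eyes.capture("side")[0]
c=eyes.capture("scene")[0]
print("F",np.mean(F,0),s["position"],s["time"])
ii=np.array([(u,v) for v in range(130,220) for u in range(185,315)])
P=np.array([at_d("wrist",q,d) for q in ii]);b=im[ii[:,1],ii[:,0]].astype(int)
am=(b[:,2]>b[:,0]+25)&(P[:,2]>.14);S=P[am]
g=least_squares(lambda p:np.linalg.norm(S-p,axis=1)-.033,[.5645,-.204,.155],loss="soft_l1",f_scale=.0007).x
k=(b.max(1)<75)&(abs(P[:,2]-.14)<.008);Q=P[k]
print("bulb",g,"bulb-TCP",M.T@(g-s["position"]),"rim z",np.percentile(Q[:,2],[10,50,90]))
cv2.imwrite("pics/k.png",np.hstack([cv2.resize(x,(400,300),interpolation=cv2.INTER_CUBIC) for x in (a,c)]))
E
python3 chk.py
```

```text
time: 15.38
position: [0.5624, -0.2037, 0.1896]
orientation: [0.557, 0.436, -0.437, -0.556]
force: [-1.7, -0.2, 9.1]
gripper_width: 0.0256
F [-2.1477  0.123   8.0262] [ 0.5624 -0.2037  0.1896] 15.375
bulb [ 0.5648 -0.2052  0.1559] bulb-TCP [-0.0009  0.0337 -0.0026] rim z [0.1381 0.1392 0.14  ]
```

View pics/k.png

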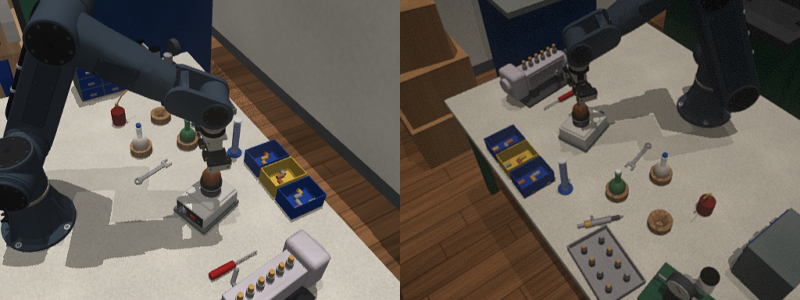

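The rim went down from 150.0 to 139.2 mm (a 10.8 mm press). The flask is 16.3 mm below the rim, the force fits the spring, there is no slip, and the bench is undisturbed. Handing in.

```bash
python3 -c "
from station import r
r.job_done()"
```

```text
the job is handed in; nothing more can be done
```

The job is handed in. The amber flask was lifted by its neck, carried upright and seated in the cradle. It is still held at 28 N with the mixer head pressed down.

**Last checks:**
- **Press depth:** the cradle rim dropped from 150.0 to 139.2 mm. That is about 10.8 mm, past the switch at 9 mm and short of the stop at 14 mm.
- **Seating:** the flask's lowest point is 16.3 mm below the rim, against 16.4 mm expected. It was within about 0.5 mm of centre just before lowering.
- **Force:** about 9.4 N net upward, which matches the spring at that depth. A sideways force of about 2 N remains.
- **Grip:** the flask did not slip in the pads.
- **Rest of the bench:** the final pictures show nothing disturbed. The robot's clock read about 15.4 s at the last check, against the 45 s limit.

**What disagreed:**
- **Finger opening:** it read about 25.6 mm, but the neck is 22 mm. I opened once, went 5 mm lower and closed again with nearly the same reading, so I took it as an offset in the gripper's reading and did not confirm it. The grip held throughout.
- **Detection:** the side camera once mistook the oil can for the flask, and I did not use that reading.
- **Refused command:** the first move was refused because it left out "spin", so nothing moved.

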